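Turn the paint carousel to red and lock it

ROBOT

A 6-joint arm with a two-finger parallel gripper is mounted at the origin on the work surface. World frame = base frame: x ahead of the robot, y to its left, z up, the work surface at z = 0. Lengths are in m, angles in rad, forces in N, time in s.
With the tool pointing down it reaches from about 0.375 to 0.9 m from the base axis. Payload 3.1 kg.
Tool frame: the origin (TCP) lies on the centre line of the jaws, within the pads' length; the fingertips stand 17 mm ahead of it and the grasp point (between the pads) lies 2 mm behind it; z points along the fingers, y is the direction in which the jaws open and shut (so a half turn about z gives the same grasp; the last joint's range is limited). The gripper opens to 85 mm and grips with 20 to 120 N. Pads are 22 mm wide; open, the fingers measure 114 mm over their backs; the gripper's body (76 mm by 85 mm) begins 54 mm behind the grasp point. The pads swing forward as they close: fully open they stand 13 mm farther back than shut.
Start: joints at [1.044, 0.527, 1.433, -0, 1.181, -0.178], TCP at [0.213, 0.588, 0.248] pointing down, gripper open.
Joint ranges: [-3.08, 3.08], [-0.75, 2.2], [0.22, 2.44], [-1.43, 4.57], [0, 2.65], [-2.85, 2.85]. Speed limits (rad/s): [2.79, 2.79, 3.14, 3.14, 3.14, 3.14].

INTERFACE

Orientations are given as a unit quaternion [x, y, z, w].
In Python, from workcell import ctrl, vision, workorder gives the robot as it stands. The module is installed in compiled form; this text tells all that it offers.
- The arm moves only by the tool play_rows, never from a script. Its argument "rows" is a list of rows, each a list of 7 numbers: the opening in per cent of the stroke, from 0 (shut) to 100 (fully open), then the shift along the tool's x, y, z in mm, then the turn, a rotation vector about the tool's x, y, z in degrees. A call has 1 to 10 rows; each row is the pose to reach, as a shift and turn from the pose measured when the call began, along the tool's axes at that moment; what a row does not reach only later rows make up. A row lasts 1/8 s, in which the tool goes at most 62.5 mm and 10.7 degrees, less where a joint would pass 70% of its speed; a pose out of reach is approached as far as the arm can. A call with a gripper value outside its range is refused whole. The fingers move at their own pace and stop on an object; "force" is the grip in N (left out, the last holds). Time passes only in rows, so rows that repeat a pose let the fingers close. It gives the time, the measured TCP pose, the force and the opening at its end, in the units of the state.
- ctrl.get_state(): the state, without advancing time (a new reading comes with each control period).
- vision.grab_frame(name): name is "side" or "top" or "wrist"; returns (picture, depth): 384x512x3 uint8, blue, green, red; 384x512 float32, m along the optical axis (not along the pixel's ray), 0 where there is no reading.
- vision.get_calibration(name): a dict with "vertical_fov" (degrees; the focal length in pixels is half the picture's height over the tangent of half this angle, whatever the lens; pixels are square), "cx", "cy" (the principal point, pixels), "R" (3x3) and "t" (3): a world point X has camera coordinates R X + t. Camera axes: x right, y down, z forward; pixel columns grow to the right and rows downward; lengths in m; the calibration is good to about 2 mm. A picture is of the moment at which its call begins: read the wrist's pose just before it. get_calibration takes no time and is no camera call; for the wrist camera it gives the pose at the moment of the call.
- workorder.hand_in(): hands the job in, once; it reports no verdict.
The state is a dict: "time": time; "joint_pos": joint angles; "qvel": joint speeds; "joint_torque": joint torques, N m; "ee_pos": TCP position; "tool_rot": TCP orientation; "ft_force": force on the tool from outside, world axes, zero at the start; "torque": the same for the moment, N m; "opening": finger opening in m.
Only numpy, scipy, OpenCV 4.12 (cv2) and the standard library are available. Lean on these libraries where they do the work, as an engineer would, in place of code of your own. Each camera call takes 0.05 s, during which the arm holds its last target.

TASK

With a fingertip, push the wooden arms of the paint carousel round, steadily and not with a flick, until the arm with the red paint cake lies straight over the brass pointer and stands still. Then push the black lever with the orange end, on top of the hub, anticlockwise (seen from above) all the way to its stop to lock it. Push only: do not lift, tip or shove the carousel's stand, leave the pot, the jar and the box where they are, and finish with the red arm still over the pointer.

Things in the scene. Friction and masses are not known exactly. Their poses are not given: they have to be found in the camera images.
- stand: The carousel's stand, loose on the table (3.5 kg, slides at about 20 N): a dark round iron foot, 170 mm across, 16 mm high. Origin: centre of its underside, on the vertical turning axis. A flat brass pointer (12 mm wide, 28 mm across its arrow tip) sticks out along the stand's own -x, 10 to 14 mm above the table, to 169 mm from the axis.
- mark (a point): Point on the brass pointer's centre line, 135 mm from the axis, 14 mm above the table.
- carousel (a joint): Turn of the four-armed wooden carousel about the stand's vertical axis, in rad, growing anticlockwise seen from above; it turns more than a full turn either way with no stop. At 0 or any whole turn (6.283) the red arm lies over the pointer. Friction of 0.12 N m (about 1 N at an arm's end) keeps it where it is left.
- red_end (a point): Outer end of the red arm, 135 mm from the axis, 36 mm up. Four like arms, 90 degrees apart: 16 mm wide (round end 20 mm), 30 to 42 mm above the table, each with a fixed white pan (48 mm across, centred 70 mm from the axis, top 53 mm up) holding a solid paint cake: red and then, anticlockwise, yellow, blue, green. Outside 94 mm the arms are bare: push there.
- lock (a joint): Turn of the lock lever on the same axis, rad, anticlockwise from above: 0 open, 1.3 at its stop (locked). It points (value - 0.65) rad anticlockwise from the stand's +x. Friction 0.08 N m; stays where left. A small steel stop pin on the hub shows the locked side. The lock is light: the arms can still be pushed out of place when it is on.
- lever_end (a point): Centre of the lever's orange end (18 mm across, 67 to 81 mm above the table), 63 mm from the axis, 74 mm up; the lever reaches 72 mm from the axis. Black bar 11 mm wide, 68 to 80 mm up, from a hub 28 mm across (top 83 mm up) on a cap 54 mm across (top 64 mm up).
- brushes_mid (a point): Bystander: loose blue ceramic pot, 68 mm across and 90 mm high, with brushes standing up to 195 mm. Point on its axis, 45 mm up.
- jar_mid (a point): Bystander: loose yellow paint jar with white cap, 60 mm across, 75 mm high. Point on its axis, half-way up.
- box_mid (a point): Bystander: loose open cardboard box with pastel sticks, 55 x 100 x 35 mm. Point at its centre.

How it is judged:
By the outcome, as a careful person would: the job done as asked, in the order asked, and still so for the second after the job is handed in, with the robot touching nothing.
It also fails if it takes over 64 s, if anything falls off the work surface, if the arm or the gripper's body presses on something with over 40 N, if the wrist force passes 120 N, or if a joint passes its speed limit or range.

## Working session

There is one attempt and no reset: what is moved stays moved. The work goes in short steps, Python scripts to look and compute and a tool call to move; the robot and the scene stay as the last step left them, time stands still between calls to the robot, and variables do not carry over. Pictures are saved under pics/ and viewed, and the job is handed in when it is done.

Besides the shell and the picture viewer there is one more tool, called in YAML: its name, and indented under it one key for each argument. play_rows: Moves the arm, as the interface text tells. Its arguments: {"type":"object","properties":{"rows":{"type":"array"},"force":{"type":"number"}},"required":["rows"]}

```bash
mkdir -p pics
python3 - <<'E'
from workcell import ctrl, vision
import cv2
print(ctrl.get_state())
for n in ("side","top","wrist"):
    print(n,vision.get_calibration(n))
    im,d=vision.grab_frame(n); cv2.imwrite(f"pics/{n}0.png",im)
E
```

```text
{'time': 0.0, 'joint_pos': array([ 1.04449530e+00,  5.28460623e-01,  1.43391866e+00,  3.85227764e-05,
        1.18140448e+00, -1.78530775e-01]), 'qvel': array([-1.12670697e-03, -1.82834325e-04,  8.41456241e-05,  6.13917055e-04,
        2.47570872e-03,  4.30571454e-05]), 'joint_torque': array([ 7.39064162e-04, -4.42338717e+01, -1.78026634e+01, -2.50006462e-05,
        8.35172483e-03, -6.43607876e-06]), 'ee_pos': array([0.21263132, 0.58698705, 0.24733179]), 'tool_rot': array([ 1.73017300e-01,  9.84918176e-01, -1.02207545e-03, -3.94865195e-04]), 'ft_force': array([ 0.28365104, -0.8429495 ,  0.31804381]), 'torque': array([-0.03864374, -0.02464692,  0.02183175]), 'opening': 0.08554551382996296}
side {'vertical_fov': 45.377937228924736, 'cx': 256.2728957579871, 'cy': 198.3084016167248, 'R': array([[-9.99458477e-01, -3.29042327e-02, -2.53534417e-04],
       [-1.67419633e-02,  5.15136224e-01, -8.56944792e-01],
       [ 2.83277156e-02, -8.56476492e-01, -5.15408147e-01]]), 't': array([0.58424636, 0.03975501, 1.27517331])}
top {'vertical_fov': 44.6511382537649, 'cx': 257.455082040995, 'cy': 191.5183255653411, 'R': array([[-0.00571237, -0.99979215, -0.01957092],
       [-0.99350127,  0.0078991 , -0.11354662],
       [ 0.11367761,  0.01879511, -0.99333989]]), 't': array([0.0739515 , 0.6260049 , 1.07278562])}
wrist {'vertical_fov': 66.32674931333885, 'cx': 257.91281405996733, 'cy': 190.24374493530576, 'R': array([[ 0.34095159,  0.94007776, -0.00241015],
       [ 0.8990517 , -0.32532079,  0.29303999],
       [ 0.2746963 , -0.1020793 , -0.95609715]]), 't': array([-0.62425702, -0.03769627,  0.37982942])}
```

View pics/top0.png

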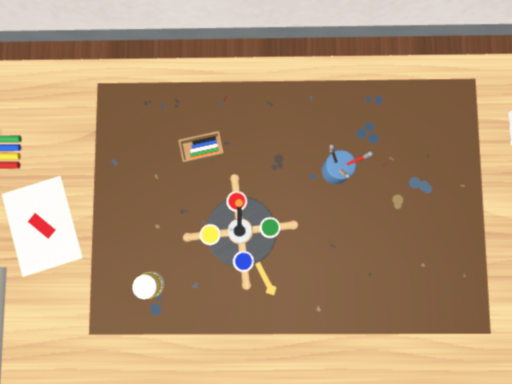

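View pics/side0.png

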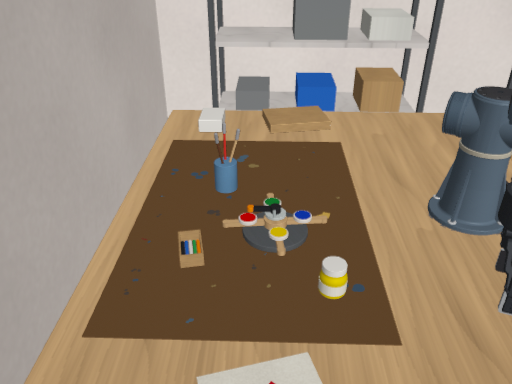

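```bash
cat > h.py <<'E'
import numpy as np, cv2
from workcell import ctrl, vision
def grab(n,save=None):
    c=vision.get_calibration(n); im,d=vision.grab_frame(n)
    if save: cv2.imwrite(f"pics/{save}.png",im)
    return im,d,c
def ray(c,u,v,z):
    f=192/np.tan(np.radians(c["vertical_fov"])/2)
    R=c["R"];t=c["t"]; o=-R.T@t
    d=R.T@np.array([(u-c["cx"])/f,(v-c["cy"])/f,1.]); return o+d*(z-o[2])/d[2]
def proj(c,X):
    f=192/np.tan(np.radians(c["vertical_fov"])/2)
    p=c["R"]@np.array(X)+c["t"]; return f*p[0]/p[2]+c["cx"],f*p[1]/p[2]+c["cy"]
def hsvmask(im,lo,hi):
    return cv2.inRange(cv2.cvtColor(im,cv2.COLOR_BGR2HSV),np.array(lo),np.array(hi))
def blobs(m,amin=15):
    n,l,s,c=cv2.connectedComponentsWithStats(m)
    return [(s[i,4],c[i].round(1),s[i,:4]) for i in range(1,n) if s[i,4]>=amin]
E
python3 - <<'E'
from h import *
im,d,c=grab("top")
big=cv2.resize(im[120:320,100:400],None,fx=2.6,fy=2.6,interpolation=cv2.INTER_CUBIC);cv2.imwrite("pics/topz.png",big)
for nm,lo,hi,z in [("red",(0,170,120),(6,255,255),.05),("red2",(174,170,120),(180,255,255),.05),("orange",(7,200,180),(14,255,255),.081),("yel",(25,170,150),(33,255,255),.05),("blue",(112,190,120),(125,255,255),.05),("green",(55,170,60),(80,255,255),.05),("brass",(19,130,150),(24,255,255),.014),("pot",(100,100,60),(111,255,255),.09),("wood",(12,80,150),(18,180,255),.042),("white",(0,0,200),(180,40,255),.053)]:
    for b in blobs(hsvmask(im,lo,hi)):
        u,v=b[1]
        if 90<u<400 and 80<v<335: print(nm,b[0],b[1],b[2],ray(c,u,v,z).round(4))
E
```

```text
red 36 [356.9 159.3] [348 156  15   8] [ 0.6993 -0.1649  0.05  ]
red 121 [235.3 199.7] [229 194  15  15] [0.6061 0.1214 0.05  ]
yel 152 [209.6 234.1] [203 228  14  13] [0.5262 0.1812 0.05  ]
blue 171 [242.9 260.9] [236 254  15  15] [0.4642 0.1039 0.05  ]
brass 197 [265.7 279.7] [256 262  20  33] [0.4187 0.0518 0.014 ]
brass 65 [155.7 282.8] [146 273  15  25] [0.4125 0.3133 0.014 ]
pot 62 [204.1 143.3] [193 140  23   8] [0.7324 0.1902 0.09  ]
pot 617 [337.2 166.8] [323 151  32  32] [ 0.6752 -0.1121  0.09  ]
wood 35194 [238.6 262. ] [  0  73 512 311] [0.4615 0.1143 0.042 ]
wood 489 [198.5 146.9] [178 131  46  31] [0.7344 0.21   0.042 ]
wood 109 [234.6 181.9] [230 174  10  18] [0.6492 0.1236 0.042 ]
wood 122 [289.2 225.1] [280 220  19  11] [ 0.5462 -0.0042  0.042 ]
wood 75 [248.3 237.4] [238 225  22  26] [0.5182 0.0916 0.042 ]
wood 15 [223.4 230.5] [221 229   6   5] [0.5346 0.1498 0.042 ]
wood 118 [190.1 236.3] [182 231  19  11] [0.5216 0.2279 0.042 ]
wood 95 [265.8 279.4] [255 261  22  35] [0.4214 0.0515 0.042 ]
wood 122 [245.4 281. ] [240 271  12  20] [0.418  0.0986 0.042 ]
white 95 [203.7 147.7] [191 144  27   9] [0.73  0.196 0.053]
white 28 [229.9 206. ] [227 197  10  15] [0.5911 0.1338 0.053 ]
white 15 [244.8 203.4] [242 197   5  12] [0.597 0.099 0.053]
white 98 [268.9 228.1] [260 218  20  20] [0.5392 0.0434 0.053 ]
white 276 [239.4 231.5] [228 220  24  23] [0.5317 0.1117 0.053 ]
white 63 [210.8 235.4] [200 224  20  21] [0.5232 0.178  0.053 ]
white 93 [242.2 261.5] [233 251  21  21] [0.463  0.1054 0.053 ]
white 455 [143.9 286.5] [132 275  24  24] [0.4073 0.3312 0.053 ]
```

View pics/topz.png

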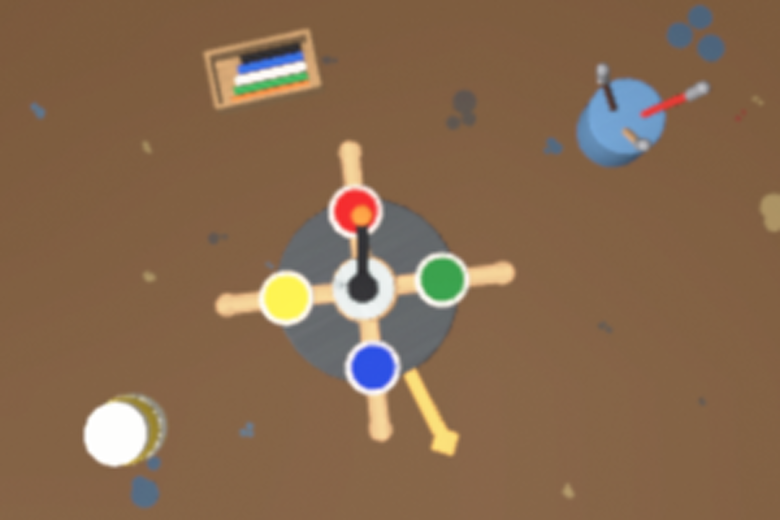

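```bash
cat >> h.py <<'E'
from scipy.spatial.transform import Rotation as Ro
def rows(pts,s=None):
    s=s or ctrl.get_state(); R=Ro.from_quat(s["tool_rot"])
    print("t",round(s["time"],2),"pos",s["ee_pos"].round(4),"f",s["ft_force"].round(1),"x",R.as_matrix()[:,0].round(3),"z",R.as_matrix()[:,2].round(3))
    for p in pts: print((R.inv().apply(np.array(p)-s["ee_pos"])*1000).round(0).astype(int).tolist())
AX=np.array([.5337,.1114])
def pol(r,a,z): a=np.radians(a); return [AX[0]+r*np.cos(a),AX[1]+r*np.sin(a),z]
E
python3 - <<'E'
from h import *
rows([pol(.122,26,.248),pol(.122,26,.12)])
im,d,c=grab("top")
print([proj(c,pol(*p)) for p in [(.063,-9.8,.081),(0,0,.042),(.135,207.4,.014),(.135,6.1,.042)]])
hm=hsvmask(im,(5,150,150),(18,255,255))[190:225,225:255]
print(blobs(hm,5))
E
```

```text
t 0.2 pos [0.2128 0.5872 0.2477] f [-0.6 -0.9 -1.1] x [-0.94   0.341  0.   ] z [-0.001 -0.001 -1.   ]
[-549, -250, 0]
[-549, -250, 128]
[(np.float64(243.5014004914963), np.float64(202.83081189889347)), (np.float64(239.80337231247282), np.float64(230.79365466547418)), (np.float64(266.76962127501054), np.float64(281.7668632940385)), (np.float64(233.68243151174966), np.float64(174.0843558171626))]
[(np.int32(56), array([13.7, 12.5]), array([10,  9,  8,  8], dtype=int32))]
```

play_rows:
  rows:
    - [0,-55,-25,0,0,0,0]
    - [0,-110,-50,0,0,0,0]
    - [0,-165,-75,0,0,0,0]
    - [0,-220,-100,0,0,0,0]
    - [0,-275,-125,0,0,0,0]
    - [0,-330,-150,0,0,0,0]
    - [0,-385,-175,0,0,0,0]
    - [0,-440,-200,0,0,0,0]
    - [0,-500,-228,0,0,0,0]
    - [0,-549,-250,0,0,0,0]
  force: 40

```text
time: 1.5
ee_pos: [0.6451, 0.1633, 0.2479]
tool_rot: [0.173, 0.985, -0.0, -0.0]
ft_force: [0.3, 0.2, 0.1]
opening: 0.0003
```

Run:
```python
from h import *
rows([pol(.122,28,.12),pol(.122,28,.041)])
for n in ("top","side","wrist"): grab(n,n+"1")
a=[cv2.imread(f"pics/{n}1.png") for n in ("top","side")]
cv2.imwrite("pics/c1.png",np.hstack([a[0][90:340,100:480],a[1][80:330,120:500]]))
```

```text
t 1.5 pos [0.6451 0.1633 0.2479] f [0.3 0.2 0.1] x [-0.94   0.341  0.   ] z [-0.    -0.001 -1.   ]
[5, 4, 128]
[5, 4, 207]
```

View pics/c1.png

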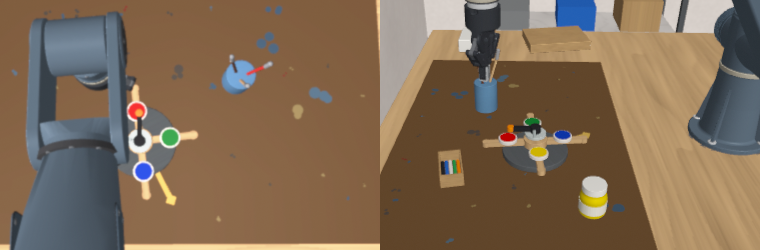

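View pics/wrist1.png

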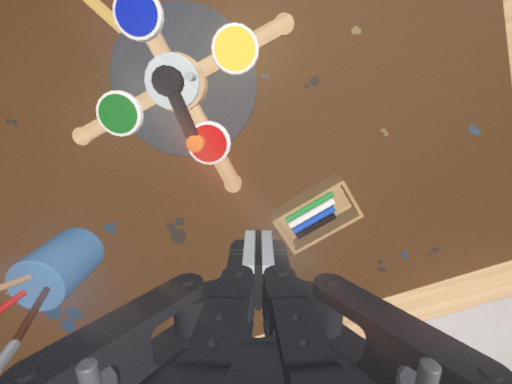

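play_rows:
  rows:
    - [0,3,2,50,0,0,0]
    - [0,5,4,100,0,0,0]
    - [0,5,4,150,0,0,0]
    - [0,5,4,160,0,0,0]
    - [0,5,4,160,0,0,0]

```text
time: 2.28
ee_pos: [0.6423, 0.1684, 0.0877]
tool_rot: [0.175, 0.985, -0.0, -0.0]
ft_force: [-0.3, 0.2, 0.3]
opening: -0.0002
```

Run:
```python
from h import *
rows([pol(.122,28,.041)])
grab("wrist","w2");grab("side","s2")
a=cv2.imread("pics/w2.png");b=cv2.imread("pics/s2.png")
cv2.imwrite("pics/c2.png",np.hstack([cv2.resize(a,(400,300)),cv2.resize(b[150:300,150:350],(400,300))]))
```

```text
t 2.27 pos [0.6423 0.1684 0.0877] f [-0.3  0.2  0.3] x [-0.939  0.344 -0.   ] z [-0.    -0.001 -1.   ]
[1, 0, 47]
```

View pics/c2.png

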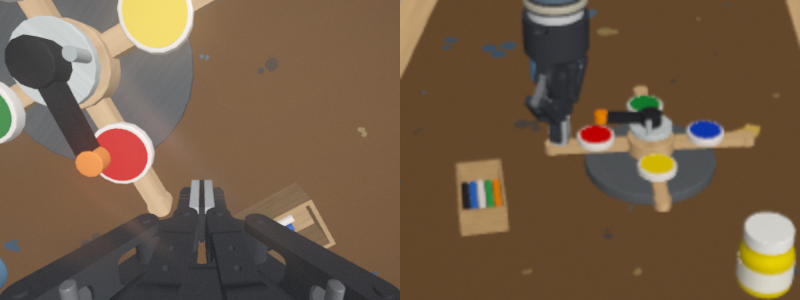

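play_rows:
  rows:
    - [0,1,0,20,0,0,0]
    - [0,1,0,40,0,0,0]
    - [0,1,0,47,0,0,0]
    - [0,1,0,47,0,0,0]

```text
time: 2.88
ee_pos: [0.6425, 0.1684, 0.0414]
tool_rot: [0.175, 0.985, -0.0, 0.001]
ft_force: [0.0, -0.6, 0.4]
opening: 0.0002
```

Run:
```python
from h import *
rows([pol(.122,a,.041) for a in np.arange(24,-25,-5)])
```

```text
t 2.88 pos [0.6425 0.1684 0.0414] f [ 0.  -0.6  0.4] x [-0.939  0.345 -0.002] z [ 0.002 -0.001 -1.   ]
[-5, -6, 0]
[-12, -14, 0]
[-18, -22, 0]
[-24, -32, 0]
[-29, -41, 0]
[-33, -51, 0]
[-36, -61, 0]
[-38, -72, 0]
[-39, -82, 0]
[-40, -93, 0]
```

play_rows:
  rows:
    - [0,-5,-6,0,0,0,0]
    - [0,-12,-14,0,0,0,0]
    - [0,-18,-22,0,0,0,0]
    - [0,-24,-32,0,0,0,0]
    - [0,-29,-41,0,0,0,0]
    - [0,-33,-51,0,0,0,0]
    - [0,-36,-61,0,0,0,0]
    - [0,-38,-72,0,0,0,0]
    - [0,-39,-82,0,0,0,0]
    - [0,-40,-93,0,0,0,0]

```text
time: 4.12
ee_pos: [0.6476, 0.0668, 0.0415]
tool_rot: [0.175, 0.985, -0.0, 0.001]
ft_force: [-0.7, 1.4, -0.4]
opening: -0.0001
```

Run:
```python
from h import *
rows([pol(.120,a,.041) for a in np.arange(-26,-72,-5)])
grab("wrist","w3");grab("side","s3")
a=cv2.imread("pics/w3.png");b=cv2.imread("pics/s3.png")
cv2.imwrite("pics/c3.png",np.hstack([cv2.resize(a,(400,300)),cv2.resize(b[150:300,150:350],(400,300))]))
```

```text
t 4.12 pos [0.6476 0.0668 0.0415] f [-0.7  1.4 -0.4] x [-0.939  0.345 -0.002] z [ 0.002 -0.001 -1.   ]
[3, -10, 1]
[4, -20, 1]
[7, -30, 0]
[10, -40, 0]
[14, -50, 0]
[19, -59, 0]
[25, -68, 0]
[32, -76, 0]
[39, -83, 0]
[47, -90, 0]
```

View pics/c3.png

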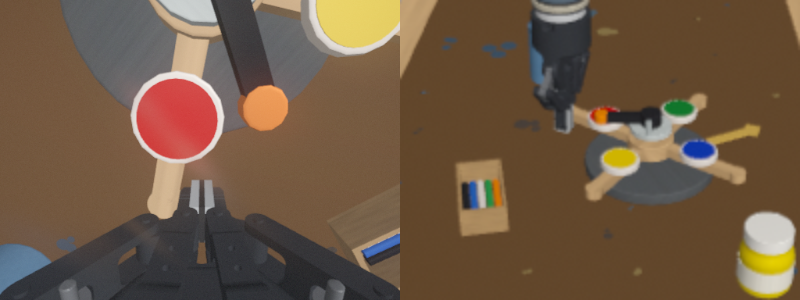

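play_rows:
  rows:
    - [0,3,-10,0,0,0,0]
    - [0,4,-20,0,0,0,0]
    - [0,7,-30,0,0,0,0]
    - [0,10,-40,0,0,0,0]
    - [0,14,-50,0,0,0,0]
    - [0,19,-59,0,0,0,0]
    - [0,25,-68,0,0,0,0]
    - [0,32,-76,0,0,0,0]
    - [0,39,-83,0,0,0,0]
    - [0,47,-90,0,0,0,0]

```text
time: 5.48
ee_pos: [0.5722, -0.0028, 0.0416]
tool_rot: [0.176, 0.984, -0.001, 0.001]
ft_force: [0.6, 1.3, 0.0]
opening: 0.0003
```

Run:
```python
from h import *
rows([pol(.120,a,.041) for a in np.arange(-76,-122,-5)])
grab("wrist","w4");grab("side","s4")
a=cv2.imread("pics/w4.png");b=cv2.imread("pics/s4.png")
cv2.imwrite("pics/c4.png",np.hstack([cv2.resize(a,(400,300)),cv2.resize(b[150:300,150:350],(400,300))]))
```

```text
t 5.47 pos [ 0.5722 -0.0028  0.0416] f [0.6 1.3 0. ] x [-0.938  0.346 -0.003] z [ 0.002 -0.002 -1.   ]
[8, -5, 1]
[17, -11, 1]
[26, -16, 1]
[36, -19, 1]
[46, -22, 0]
[56, -25, 0]
[67, -26, 0]
[77, -26, 0]
[88, -26, 0]
[98, -24, 0]
```

View pics/c4.png

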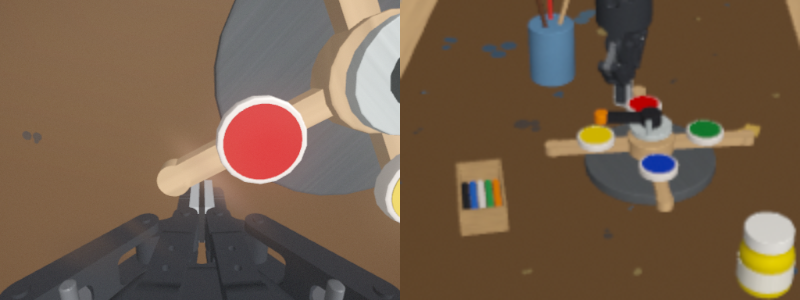

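play_rows:
  rows:
    - [0,8,-4,0,0,0,0]
    - [0,17,-9,0,0,0,0]
    - [0,26,-13,0,0,0,0]
    - [0,36,-16,0,0,0,0]
    - [0,46,-19,0,0,0,0]
    - [0,56,-22,0,0,0,0]
    - [0,67,-23,0,0,0,0]
    - [0,77,-23,0,0,0,0]
    - [0,88,-23,0,0,0,0]
    - [0,98,-21,0,0,0,0]

```text
time: 6.82
ee_pos: [0.471, 0.0115, 0.0415]
tool_rot: [0.176, 0.984, -0.001, -0.0]
ft_force: [2.4, 0.0, -0.1]
opening: 0.0001
```

Run:
```python
from h import *
rows([pol(.118,a,.041) for a in np.arange(-124,-146,-3)])
grab("wrist","w5");grab("side","s5");grab("top","t5")
a=cv2.imread("pics/w5.png");b=cv2.imread("pics/s5.png")
cv2.imwrite("pics/c5.png",np.hstack([cv2.resize(a,(400,300)),cv2.resize(b[150:300,150:350],(400,300))]))
```

```text
t 6.83 pos [0.471  0.0115 0.0415] f [ 2.4  0.  -0.1] x [-0.938  0.346 -0.   ] z [-0.001 -0.002 -1.   ]
[4, 1, 1]
[10, 2, 1]
[16, 4, 0]
[21, 7, 0]
[27, 9, 0]
[32, 12, 0]
[38, 15, 0]
[43, 18, 0]
```

View pics/c5.png

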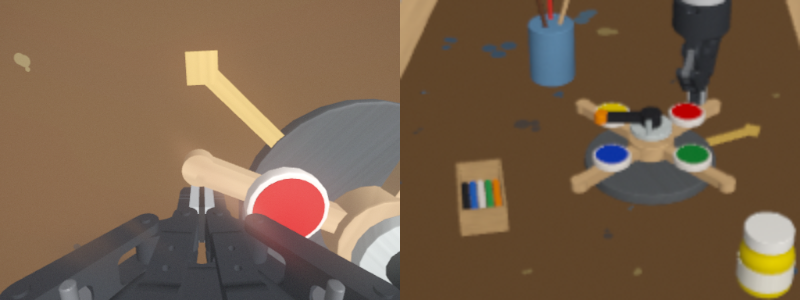

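View pics/t5.png

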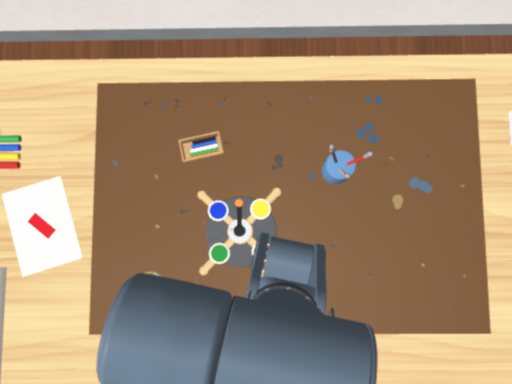

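```bash
cat >> h.py <<'E'
def cakes(im,c,box=(170,310,150,300)):
    out={}
    for nm,lo,hi in [("red",(0,170,120),(6,255,255)),("yel",(25,170,150),(33,255,255)),("blue",(112,190,120),(125,255,255)),("green",(55,170,60),(80,255,255)),("orange",(8,190,190),(15,255,255))]:
        m=hsvmask(im,lo,hi); z=.05 if nm!="orange" else .081
        m[:box[2]]=0;m[box[3]:]=0;m[:,:box[0]]=0;m[:,box[1]:]=0
        b=sorted(blobs(m,25),key=lambda b:-b[0])
        if b: out[nm]=(b[0][0],ray(c,*b[0][1],z)[:2])
    for k,(n,p) in out.items():
        d=p-AX; print(k,n,p.round(4),"r",np.hypot(*d).round(4),"ang",np.degrees(np.arctan2(d[1],d[0])).round(2))
    if "yel" in out and "green" in out:
        d=out["yel"][1]-out["green"][1]; print("red by Y-G", np.degrees(np.arctan2(d[1],d[0])).round(2)-90, "mid",(out["yel"][1]+out["green"][1])/2)
    if "red" in out and "blue" in out:
        d=out["red"][1]-out["blue"][1]; print("red by R-B", np.degrees(np.arctan2(d[1],d[0])).round(2),"mid",(out["red"][1]+out["blue"][1])/2)
    return out
E
python3 - <<'E'
from h import *
im=cv2.imread("pics/top0.png");c=vision.get_calibration("top");cakes(im,c)
print(); cakes(cv2.imread("pics/t5.png"),c)
# pointer line
m=hsvmask(im,(19,110,130),(26,255,255)); m[:250]=0; m[:,:250]=0;m[:,290:]=0;m[300:]=0
v,u=np.nonzero(m); P=np.array([ray(c,a,b,.014)[:2] for a,b in zip(u,v)])
print(len(P),P.mean(0), cv2.fitLine(P.astype(np.float32),cv2.DIST_L2,0,.01,.01).ravel())
d=P-AX; print(np.degrees(np.arctan2(d[:,1],d[:,0])).mean()%360, np.hypot(*d.T).max())
# foot centre
m=hsvmask(im,(90,5,60),(125,70,125)); print([b for b in blobs(m,500)])
E
```

```text
red 118 [0.6065 0.1219] r 0.0736 ang 8.17
yel 153 [0.5262 0.1812] r 0.0702 ang 96.1
blue 169 [0.4644 0.1039] r 0.0697 ang -173.82
red by R-B 7.2 mid [0.53549877 0.11287722]

blue 160 [0.5817 0.1628] r 0.0704 ang 46.93
197 [0.4190945  0.05204189] [0.88611794 0.46345982 0.4190945  0.05204189]
207.3732421970255 0.1669544922135562
[(np.int32(4259), array([257.1,  32.3]), array([  0,  25, 512,  16], dtype=int32))]
```

play_rows:
  rows:
    - [0,4,1,0,0,0,0]
    - [0,10,2,0,0,0,0]
    - [0,16,4,0,0,0,0]
    - [0,21,7,0,0,0,0]
    - [0,27,9,0,0,0,0]
    - [0,30,11,0,0,0,0]
    - [0,30,11,0,0,0,0]

```text
time: 7.85
ee_pos: [0.4451, 0.0329, 0.0414]
tool_rot: [0.175, 0.985, -0.001, -0.002]
ft_force: [0.6, -1.1, 0.5]
opening: -0.0005
```

```bash
sed -i 's/(55,170,60),(80/(50,110,60),(85/' h.py
python3 - <<'E'
from h import *
rows([pol(.118,a,.041) for a in np.arange(-138,-146,-1)])
im,d,c=grab("top","t6"); cakes(im,c)
grab("wrist","w6")
E
```

```text
t 7.85 pos [0.4451 0.0329 0.0414] f [ 0.6 -1.1  0.5] x [-0.939  0.345  0.004] z [-0.005 -0.001 -1.   ]
[-1, 0, 0]
[1, 1, 0]
[3, 2, 0]
[4, 3, 0]
[6, 4, 0]
[8, 5, 0]
[10, 6, 0]
[11, 7, 0]
blue 158 [0.5943 0.1471] r 0.0703 ang 30.54
green 190 [0.4983 0.1715] r 0.0698 ang 120.52
```

View pics/w6.png

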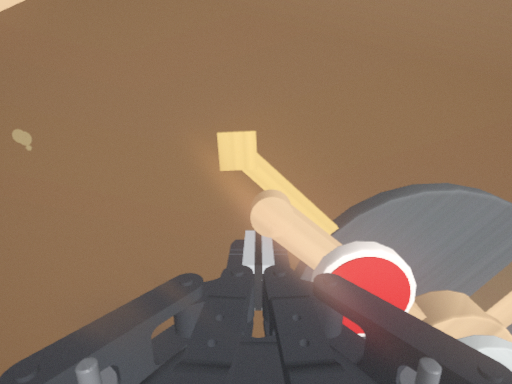

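play_rows:
  rows:
    - [0,2,1,0,0,0,0]
    - [0,4,2,0,0,0,0]
    - [0,5,3,0,0,0,0]
    - [0,5,3,0,0,0,0]

```text
time: 8.45
ee_pos: [0.4416, 0.0374, 0.0414]
tool_rot: [0.175, 0.985, -0.001, -0.002]
ft_force: [1.2, -0.5, 0.3]
opening: -0.0003
```

Run:
```python
from h import *
rows([])
im,d,c=grab("top","t7"); cakes(im,c)
im,d,c=grab("wrist","w7")
```

```text
t 8.45 pos [0.4416 0.0374 0.0414] f [ 1.2 -0.5  0.3] x [-0.939  0.345  0.004] z [-0.004 -0.001 -1.   ]
blue 161 [0.5959 0.1443] r 0.0704 ang 27.9
green 187 [0.5013 0.1736] r 0.0702 ang 117.53
```

play_rows:
  rows:
    - [0,-8,-5,0,0,0,0]
    - [0,-16,-10,0,0,0,0]
    - [0,-18,-11,-30,0,0,0]
    - [0,-18,-11,-80,0,0,0]
    - [0,-18,-11,-140,0,0,0]
    - [0,-18,-11,-200,0,0,0]
    - [0,-18,-11,-215,0,0,0]
    - [0,-18,-11,-215,0,0,0]

```text
time: 9.55
ee_pos: [0.4564, 0.0204, 0.2577]
tool_rot: [0.175, 0.984, -0.001, -0.0]
ft_force: [-0.6, -0.2, 0.1]
opening: -0.0002
```

Run:
```python
from h import *
rows([])
im,d,c=grab("top","t8"); cakes(im,c)
im,d,c=grab("wrist","w8")
```

```text
t 9.55 pos [0.4564 0.0204 0.2577] f [-0.6 -0.2  0.1] x [-0.938  0.345  0.   ] z [-0.001 -0.002 -1.   ]
yel 142 [0.5672 0.0496] r 0.0703 ang -61.55
blue 161 [0.5959 0.1443] r 0.0704 ang 27.9
green 188 [0.5013 0.1734] r 0.07 ang 117.62
red by Y-G -151.96 mid [0.53421983 0.11150042]
```

View pics/w8.png

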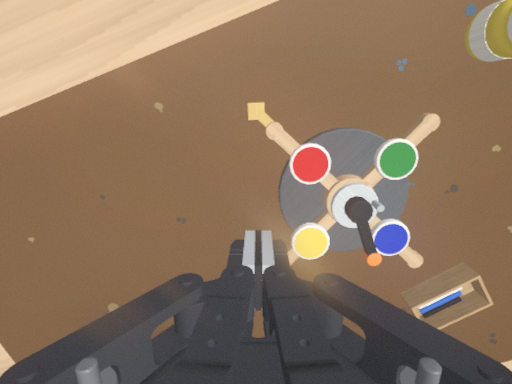

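Run:
```python
from h import *
im=cv2.imread("pics/w8.png"); c=vision.get_calibration("wrist")
o=cakes(im,c,(200,512,60,300))
ctr=np.mean([o[k][1] for k in("red","yel","blue","green")],axis=0)
print("ctr",ctr)
m=hsvmask(im,(18,120,130),(28,255,255)); m[:95]=0;m[132:]=0;m[:,:240]=0;m[:,285:]=0
print(blobs(m,10))
v,u=np.nonzero(m); P=np.array([ray(c,a,b,.014)[:2] for a,b in zip(u,v)])
print(P.mean(0), np.degrees(np.arctan2(*(P.mean(0)-ctr)[::-1])))
for k,off in (("red",180),("yel",90),("blue",0),("green",-90)):
    d=o[k][1]-ctr; print(k,np.degrees(np.arctan2(d[1],d[0]))+off)
z=cv2.resize(im[80:280,230:450],None,fx=3,fy=3,interpolation=cv2.INTER_CUBIC);cv2.imwrite("pics/w8z.png",z)
```

```text
red 319 [0.4645 0.0738] r 0.0787 ang -151.47
green 903 [0.4986 0.174 ] r 0.0717 ang 119.28Traceback (most recent call last):
  File "<stdin>", line 4, in <module>
KeyError: 'yel'
```

```bash
cat >> h.py <<'E'
def wr(im,c,box,pbox):
    hs=cv2.cvtColor(im,cv2.COLOR_BGR2HSV); o={}
    for nm,hs_,z in [("red",[(0,6),(172,180)],.05),("yel",[(22,34)],.05),("blue",[(108,128)],.05),("green",[(50,85)],.05),("orange",[(7,15)],.081)]:
        m=sum(cv2.inRange(hs,(a,150,70),(b,255,255)) for a,b in hs_).astype(np.uint8)
        mm=np.zeros_like(m);mm[box[2]:box[3],box[0]:box[1]]=m[box[2]:box[3],box[0]:box[1]]
        if nm=="yel": mm[pbox[2]:pbox[3],pbox[0]:pbox[1]]=0
        mm=cv2.morphologyEx(mm,cv2.MORPH_OPEN,np.ones((5,5),np.uint8))
        ct=cv2.findContours(mm,cv2.RETR_EXTERNAL,cv2.CHAIN_APPROX_NONE)[0]
        if not ct: continue
        k=max(ct,key=cv2.contourArea)
        if len(k)<8: continue
        e=cv2.fitEllipse(cv2.convexHull(k)); o[nm]=ray(c,*e[0],z)[:2]; print(nm,np.round(e[0],1),np.round(e[1],1),o[nm].round(4))
    m=cv2.inRange(hs,(18,110,110),(28,255,255)); mm=np.zeros_like(m);mm[pbox[2]:pbox[3],pbox[0]:pbox[1]]=m[pbox[2]:pbox[3],pbox[0]:pbox[1]]
    v,u=np.nonzero(mm); P=np.array([ray(c,a,b,.014)[:2] for a,b in zip(u,v)])
    ks=[k for k in("red","yel","blue","green") if k in o]
    ctr=np.mean([o[k] for k in ks],axis=0) if len(ks)==4 else ((o["red"]+o["blue"])/2 if "red" in o and "blue" in o else (o["yel"]+o["green"])/2)
    a=lambda p,off:round(float((np.degrees(np.arctan2(*(p-ctr)[::-1]))+off+180)%360-180),2)
    print("ctr",ctr.round(4),{k:a(o[k],{"red":180,"yel":90,"blue":0,"green":-90}[k]) for k in ks}, "pointer",a(P.mean(0),180),len(P),P.mean(0).round(4))
    if "orange" in o: print("lever",a(o["orange"],0),np.hypot(*(o["orange"]-ctr)))
E
python3 - <<'E'
from h import *
im=cv2.imread("pics/w8.png"); c=vision.get_calibration("wrist")
wr(im,c,(200,455,60,270),(240,268,100,120))
z=cv2.resize(im[80:280,230:450],None,fx=3,fy=3,interpolation=cv2.INTER_CUBIC);cv2.imwrite("pics/w8z.png",z)
E
```

```text
red [310.  163.9] [32.6 34.7] [0.4695 0.0789]
blue [390.7 238.5] [27.2 32.5] [0.5935 0.1445]
ctr [0.5315 0.1117] {'red': 27.91, 'blue': 27.91} pointer 25.98 24 [0.3887 0.0421]
```

View pics/w8z.png

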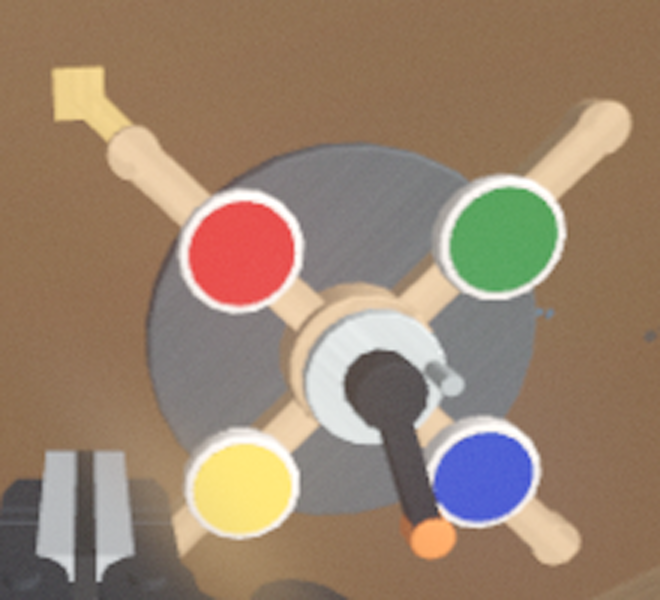

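Run:
```python
from h import *
im=cv2.imread("pics/w8.png"); c=vision.get_calibration("wrist")
ctr=np.array([.5315,.1117])
hs=cv2.cvtColor(im,cv2.COLOR_BGR2HSV); print(hs[111,256],hs[105,250],hs[115,262],hs[111,235])
m=cv2.inRange(hs,(15,90,190),(30,200,255)); 
m[:95]=0;m[125:]=0;m[:,:235]=0;m[:,269:]=0
print(blobs(m,5))
v,u=np.nonzero(m);ang=[]
for a,b in zip(u,v):
    p=ray(c,a,b,.014)[:2]; ang.append(p)
P=np.array(ang); q=P.mean(0)-ctr; print(P.mean(0),np.degrees(np.arctan2(q[1],q[0]))%360-180)
print(cv2.fitLine(P.astype(np.float32),cv2.DIST_L2,0,.01,.01).ravel())
```

```text
[ 21 104 242] [ 21 104 238] [ 21 102 243] [ 15 109 148]
[(np.int32(365), array([257.6, 112.4]), array([247, 102,  22,  23], dtype=int32))]
[0.39627737 0.04170824] 27.3662615828419
[0.90934324 0.41604677 0.39627737 0.04170823]
```

Run:
```python
from h import *
im=cv2.imread("pics/t8.png"); c=vision.get_calibration("top")
m=hsvmask(im,(5,150,150),(18,255,255)); s=np.zeros_like(m); s[192:215,228:250]=m[192:215,228:250]
print(blobs(s,5)); p=ray(c,*blobs(s,5)[0][1],.081)[:2]-AX; print(np.degrees(np.arctan2(p[1],p[0])),np.hypot(*p))
rows([pol(.062,-42,.2577),pol(.062,-42,.12),pol(.062,-42,.083)])
```

```text
[(np.int32(44), array([239. , 202.5]), array([236, 199,   7,   8], dtype=int32))]
-0.44669383313165595 0.06291347433388897
t 9.65 pos [0.4549 0.0208 0.2555] f [-1.1 -0.8 -0.3] x [-0.938  0.345  0.006] z [-0.006 -0.    -1.   ]
[-100, 89, -3]
[-101, 90, 135]
[-101, 90, 172]
```

play_rows:
  rows:
    - [0,-45,40,0,0,0,0]
    - [0,-90,80,0,0,0,0]
    - [0,-101,90,10,0,0,0]
    - [0,-101,90,60,0,0,0]
    - [0,-101,90,110,0,0,0]
    - [0,-101,90,135,0,0,0]
    - [0,-101,90,135,0,0,0]

```text
time: 10.52
ee_pos: [0.5761, 0.0701, 0.1159]
tool_rot: [0.176, 0.984, -0.001, -0.008]
ft_force: [-0.2, -0.3, -1.1]
opening: -0.0001
```

Run:
```python
from h import *
rows([pol(.062,-42,.083)])
grab("wrist","w9");grab("side","s9")
a=cv2.imread("pics/w9.png");b=cv2.imread("pics/s9.png")
cv2.imwrite("pics/c9.png",np.hstack([cv2.resize(a,(400,300)),cv2.resize(b[150:300,150:350],(400,300))]))
```

```text
t 10.53 pos [0.5761 0.0701 0.1159] f [-0.2 -0.3 -1.1] x [-0.938  0.346  0.016] z [-0.017  0.    -1.   ]
[-4, 1, 33]
```

View pics/c9.png

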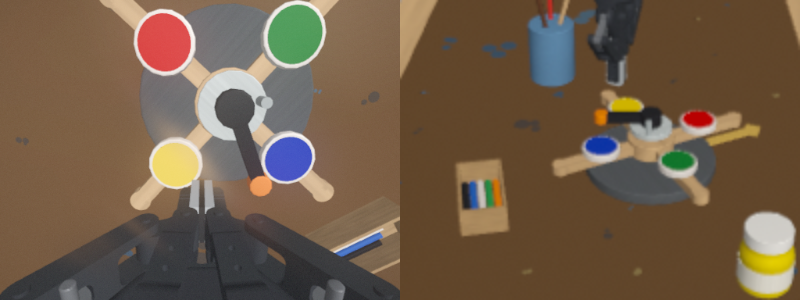

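play_rows:
  rows:
    - [0,-3,1,15,0,0,0]
    - [0,-4,1,30,0,0,0]
    - [0,-4,1,33,0,0,0]
    - [0,-4,1,33,0,0,0]

```text
time: 11.12
ee_pos: [0.5828, 0.0697, 0.0858]
tool_rot: [0.176, 0.984, -0.001, -0.004]
ft_force: [-0.2, -0.3, 0.5]
opening: -0.0
```

Run:
```python
from h import *
rows([pol(.06,a,.082) for a in np.arange(-36,20,6)])
```

```text
t 11.12 pos [0.5828 0.0697 0.0858] f [-0.2 -0.3  0.5] x [-0.938  0.346  0.008] z [-0.009 -0.    -1.   ]
[3, 6, 4]
[1, 12, 4]
[1, 18, 4]
[1, 25, 4]
[1, 31, 4]
[2, 37, 4]
[4, 43, 4]
[7, 49, 4]
[10, 54, 4]
[13, 59, 4]
```

play_rows:
  rows:
    - [0,2,6,3,0,0,0]
    - [0,1,12,3,0,0,0]
    - [0,1,18,3,0,0,0]
    - [0,1,25,3,0,0,0]
    - [0,1,31,3,0,0,0]
    - [0,2,37,3,0,0,0]
    - [0,4,43,3,0,0,0]
    - [0,7,49,3,0,0,0]
    - [0,10,54,3,0,0,0]
    - [0,13,59,3,0,0,0]

```text
time: 12.38
ee_pos: [0.5918, 0.13, 0.083]
tool_rot: [0.176, 0.984, -0.001, -0.003]
ft_force: [0.6, -1.5, -0.6]
opening: -0.0001
```

Run:
```python
from h import *
rows([pol(.06,a,.082) for a in np.arange(22,56,4)])
grab("wrist","w10");im,d,c=grab("top","t10");cakes(im,c)
a=cv2.imread("pics/w10.png");b=cv2.imread("pics/t10.png")
cv2.imwrite("pics/c10.png",np.hstack([cv2.resize(a,(400,300)),cv2.resize(b[140:320,130:370],(400,300))]))
```

```text
t 12.38 pos [0.5918 0.13   0.083 ] f [ 0.6 -1.5 -0.6] x [-0.938  0.346  0.007] z [-0.007 -0.    -1.   ]
[4, 3, 1]
[7, 6, 1]
[10, 9, 1]
[13, 11, 1]
[17, 13, 1]
[20, 16, 1]
[24, 17, 1]
[28, 19, 1]
[32, 20, 1]
red 120 [0.4718 0.0727] r 0.073 ang -147.99
green 52 [0.7201 0.2004] r 0.2065 ang 25.53
```

View pics/c10.png

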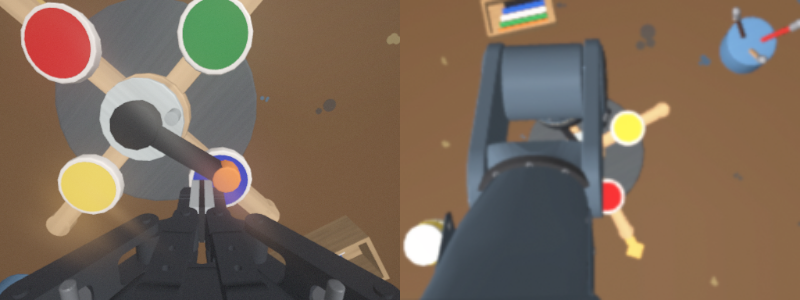

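play_rows:
  rows:
    - [0,4,3,0,0,0,0]
    - [0,7,6,0,0,0,0]
    - [0,10,9,0,0,0,0]
    - [0,13,11,0,0,0,0]
    - [0,17,13,0,0,0,0]
    - [0,20,16,0,0,0,0]
    - [0,20,16,0,0,0,0]

```text
time: 13.35
ee_pos: [0.5782, 0.1531, 0.0832]
tool_rot: [0.175, 0.985, -0.0, -0.004]
ft_force: [0.4, 0.6, 0.5]
opening: -0.0001
```

Run:
```python
from h import *
rows([pol(.06,a,.082) for a in np.arange(42,60,2)])
grab("wrist","w11")
```

```text
t 13.35 pos [0.5782 0.1531 0.0832] f [0.4 0.6 0.5] x [-0.938  0.345  0.007] z [-0.007  0.001 -1.   ]
[-1, -1, 1]
[1, 0, 1]
[3, 0, 1]
[5, 1, 1]
[7, 2, 1]
[9, 3, 1]
[11, 3, 1]
[13, 4, 1]
[15, 4, 1]
```

View pics/w11.png

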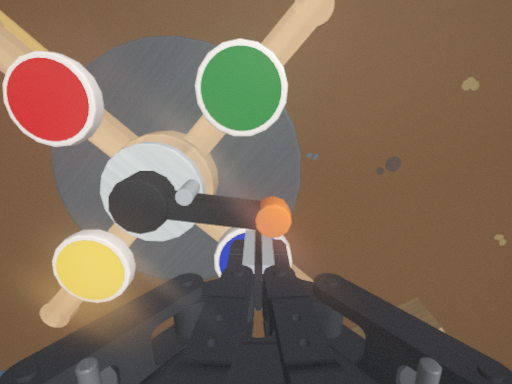

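play_rows:
  rows:
    - [0,1,0,0,0,0,0]
    - [0,2,0,0,0,0,0]
    - [0,3,1,0,0,0,0]
    - [0,3,1,0,0,0,0]

```text
time: 13.9
ee_pos: [0.5762, 0.1546, 0.0833]
tool_rot: [0.175, 0.985, -0.0, -0.003]
ft_force: [1.5, -2.2, -0.4]
opening: -0.0001
```

Run:
```python
from h import *
rows([])
im,d,c=grab("wrist","w12")
wr(im,c,(0,400,30,340),(0,40,0,60))
wr(cv2.imread("pics/w11.png"),c,(0,400,30,340),(0,40,0,60))
```

```text
t 13.9 pos [0.5762 0.1546 0.0833] f [ 1.5 -2.2 -0.4] x [-0.939  0.345  0.006] z [-0.007  0.001 -1.   ]
red [ 47.  103.7] [72.2 88.6] [0.4695 0.0774]
blue [223.5 259.8] [ 8.5 22.1] [0.5855 0.1293]
orange [278.2 210.8] [17.3 36.5] [0.5552 0.1728]
ctr [0.5275 0.1033] {'red': 24.07, 'blue': 24.07} pointer 22.58 441 [0.4213 0.0592]
lever 68.26 0.07481627048769715
red [47.3 98.7] [72.8 89.3] [0.4674 0.0789]
blue [224.  257.8] [ 7.9 25.2] [0.5844 0.13  ]
orange [279.  210.8] [18.2 37. ] [0.5554 0.1731]
ctr [0.5259 0.1045] {'red': 23.61, 'blue': 23.61} pointer 22.33 391 [0.4185 0.0604]
lever 66.76 0.07475317039464842
```

play_rows:
  rows:
    - [0,1,0,0,0,0,0]
    - [0,2,1,0,0,0,0]
    - [0,3,1,0,0,0,0]
    - [0,3,1,0,0,0,0]

```text
time: 14.45
ee_pos: [0.576, 0.1551, 0.0834]
tool_rot: [0.175, 0.985, -0.001, -0.001]
ft_force: [5.5, -8.1, -3.7]
opening: -0.0001
```

Run:
```python
from h import *
rows([])
im,d,c=grab("wrist","w13")
```

```text
t 14.45 pos [0.576  0.1551 0.0834] f [ 5.5 -8.1 -3.7] x [-0.939  0.344  0.001] z [-0.002 -0.002 -1.   ]
```

View pics/w13.png

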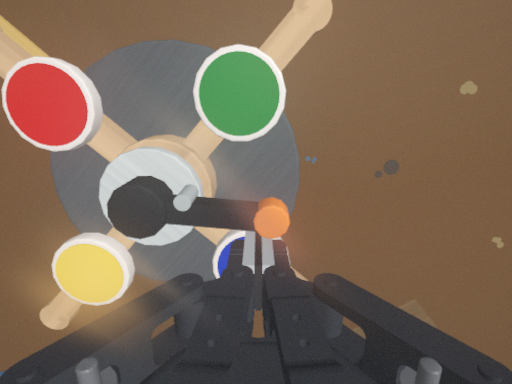

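play_rows:
  rows:
    - [0,-4,-4,0,0,0,0]
    - [0,-10,-10,0,0,0,0]
    - [0,-12,-12,-30,0,0,0]
    - [0,-12,-12,-80,0,0,0]
    - [0,-12,-12,-135,0,0,0]
    - [0,-12,-12,-190,0,0,0]
    - [0,-12,-12,-220,0,0,0]

```text
time: 15.38
ee_pos: [0.5838, 0.1403, 0.3069]
tool_rot: [0.175, 0.985, -0.0, 0.001]
ft_force: [0.7, -0.7, 0.7]
opening: -0.0002
```

Run:
```python
from h import *
rows([[.40,.55,.30],[.213,.588,.30]])
im,d,c=grab("wrist","w14")
```

```text
t 15.38 pos [0.5838 0.1403 0.3069] f [ 0.7 -0.7  0.7] x [-0.939  0.344 -0.002] z [ 0.002 -0.001 -1.   ]
[314, 321, 6]
[502, 293, 6]
```

View pics/w14.png

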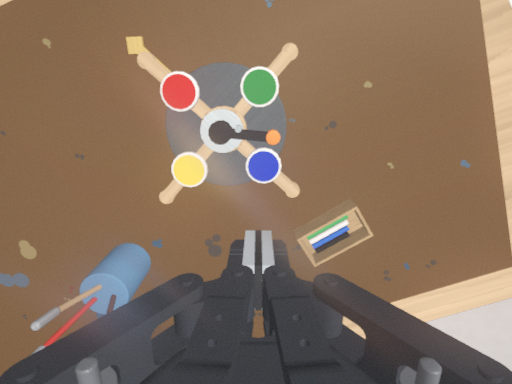

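Red arm lies over the pointer, lever against the pin. Move clear and verify from the top camera.

play_rows:
  rows:
    - [0,50,29,0,0,0,0]
    - [0,100,58,0,0,0,0]
    - [0,150,88,0,0,0,0]
    - [0,200,117,0,0,0,0]
    - [0,250,146,0,0,0,0]
    - [0,300,175,0,0,0,0]
    - [0,350,204,0,0,0,0]
    - [0,400,233,0,0,0,0]
    - [0,450,263,0,0,0,0]
    - [0,500,292,0,0,0,0]

```text
time: 16.68
ee_pos: [0.2146, 0.5875, 0.3066]
tool_rot: [0.175, 0.985, -0.0, 0.003]
ft_force: [0.5, -0.6, 0.6]
opening: -0.0
```

Run:
```python
from h import *
rows([])
for k in range(2):
    im,d,c=grab("top","t15"); cakes(im,c)
m=hsvmask(im,(17,110,130),(26,255,255)); m[:250]=0; m[:,:250]=0;m[:,290:]=0;m[300:]=0
m0=hsvmask(cv2.imread("pics/top0.png"),(17,110,130),(26,255,255))
s=np.zeros_like(m); s[284:300,258:285]=1
for mm in (m,m0):
    v,u=np.nonzero(mm*s); P=np.array([ray(c,a,b,.014)[:2] for a,b in zip(u,v)])-AX; q=P.mean(0); print(len(P),u.mean(),v.mean(),"tip ang",np.degrees(np.arctan2(q[1],q[0]))%360-180)
o=hsvmask(im,(5,150,150),(18,255,255)); s=np.zeros_like(o); s[190:240,205:250]=o[190:240,205:250]
for b in blobs(s,15):
    p=ray(c,*b[1],.081)[:2]-AX; print(b[0],b[1],np.degrees(np.arctan2(p[1],p[0])),np.hypot(*p))
cv2.imwrite("pics/t15z.png",cv2.resize(im[120:320,100:400],None,fx=2.6,fy=2.6,interpolation=cv2.INTER_CUBIC))
```

```text
t 16.68 pos [0.2146 0.5875 0.3066] f [ 0.5 -0.6  0.6] x [-0.939  0.344 -0.007] z [ 0.006 -0.002 -1.   ]
red 190 [0.4721 0.0783] r 0.07 ang -151.73
yel 146 [0.5669 0.0494] r 0.0704 ang -61.81
blue 161 [0.5959 0.1443] r 0.0704 ang 27.9
green 187 [0.5013 0.1736] r 0.0702 ang 117.53
red by Y-G -152.14 mid [0.53410323 0.11150104]
red by R-B -151.92 mid [0.53399562 0.11130031]
red 190 [0.4721 0.0783] r 0.07 ang -151.73
yel 145 [0.5669 0.0496] r 0.0702 ang -61.72
blue 161 [0.5959 0.1443] r 0.0704 ang 27.9
green 187 [0.5013 0.1736] r 0.0702 ang 117.53
red by Y-G -152.09 mid [0.53410403 0.11161742]
red by R-B -151.92 mid [0.53399562 0.11130031]
105 270.2952380952381 289.0 tip ang 27.21918093397531
106 270.311320754717 289.0566037735849 tip ang 27.20896870453356
49 [214.  218.4] 64.21104843896465 0.062466183820584886
```

View pics/t15z.png

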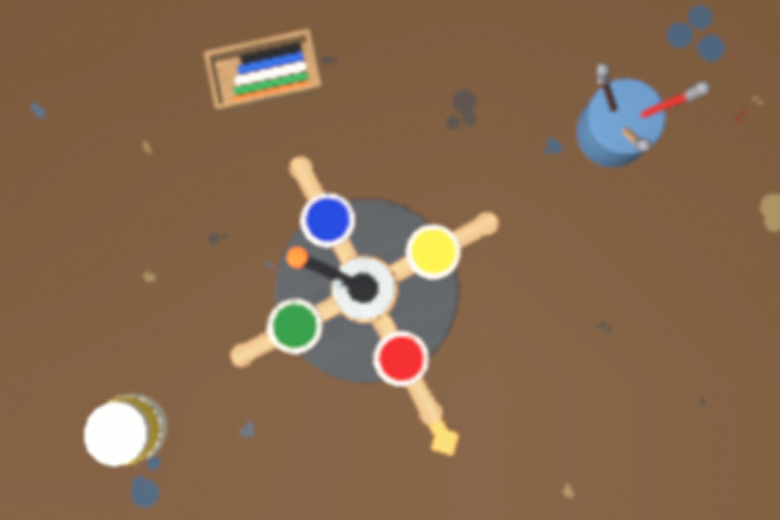

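```bash
python3 -c "
from workcell import workorder; print(workorder.hand_in())"
```

```text
the job is handed in; nothing more can be done
None
```

I pushed the red arm clockwise round to the pointer with the shut fingertips, at a steady slow speed. After checking it stood still there, I pushed the lever anticlockwise to its stop. The job was handed in at about 17 s on the robot clock.

Last checks, from the top camera with the robot clear:
- **Red arm:** it reads 28.0° (as the line along the pointer direction), against 27.2–27.6° for the pointer. That leaves a residual of about 0.4–0.8°, or 1–2 mm at the arm's end. The four paint cakes disagree by about 0.7° among themselves, so this is near the measuring error, and I left it. Pushing the lever did not move the arm.
- **Lever:** it reads 64.2°, against about 64.6° expected at the stop. The push force rose to about 10 N with the fingertip no longer moving.
- **Stand:** the pointer tip moved less than 0.1 pixel from the first picture.
- **Pot, jar and box:** they look to be in the same places as in the first picture, judged by eye only.

Two things did not go as described:
- **Lever start:** it first read about 0.17 rad from its open end, not fully open. It had not moved when I checked again just before pushing it.
- **Wrist-camera check:** the first pointer reading (26.0°) was from a bad colour mask. With the mask fixed it gave 27.4°, which agrees with the top camera.

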